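# Tip the tested charging cases into the blue bin of the sorting stand

## Task

These three charging cases belong in the blue bin. First slide the stand's selector cover all the way to its end stop so that the blue bin is fully uncovered, then pick up the tray, tip all the cases off it into the blue bin, and set the empty tray flat back down on the bench. Leave the cover at its stop and do not disturb the bottle, the hand scope or the clear tray of earbuds.

Things in the scene. Friction and masses are not known exactly. Their poses are not given: they have to be found in the camera images.
- stand: sorting stand, fixed: dark base plate 200 (x) x 364 (y) x 6 mm, corner posts, two aluminium rails along its y at x = +-90 mm (tops 88 mm above the bench) with black end stops (tops 102 mm) at the rail ends. Origin at the centre of its underside on the bench; x away from the robot (yawed up to 0.2 rad), y left, z up
- selector (a joint): position of the selector cover along the stand's y, m: 0 = against the right-hand (-y) stop, covering the right-hand bin; 0.172 = against the left-hand (+y) stop, covering the left-hand bin. Starts part-way; slides with about 2 N and stays where it is left
- selector_grip (a point): centre of the black grip fin on the middle of the selector cover, 118 mm above the bench. The fin is 18 mm thick (stand's y, the sliding direction), 70 mm long (stand's x) and stands from 94 to 136 mm above the bench. The cover is an aluminium plate 200 (x) x 164 (y) x 6 mm with yellow edge stripes, lying on the rails
- blue_bin: blue open bin, outside 160 x 160 x 74 mm, walls and floor 4 mm, fixed in the stand; origin at the centre of its underside, 6 mm above the bench; x, y as the stand's, z up. The two bins stand side by side along the stand's y, centres 86 mm either side of its origin; which is on which side changes
- orange_bin: orange open bin, outside 160 x 160 x 74 mm, walls and floor 4 mm, fixed in the stand; origin at the centre of its underside, 6 mm above the bench; x, y as the stand's, z up. The two bins stand side by side along the stand's y, centres 86 mm either side of its origin; which is on which side changes
- tray: loose aluminium tray, 164 mm (x) x 112 mm (y), 250 g. Floor 4 mm, side walls 4 mm thick, 26 mm high, open lip at the -x end (towards the robot). Back at x 68 to 82 mm: a plate 112 mm wide up to 40 mm high, then a green grip plate 70 mm wide up to 95 mm above the underside. Origin at the centre of its underside, z up
- tray_grip (a point): middle of the tray's green grip plate (14 mm thick along the tray's x, 70 mm wide along its y), at tray x = 75 mm, 70 mm above the underside, 25 mm below the top
- tray_lip (a point): middle of the tray's open lip edge, at tray x = -82 mm, on the floor's upper face
- case0_mid (a point): earbud charging case, a pale pink rounded block 60 x 44 x 24 mm (long side along its x), 50 g; this point is its middle. Starts flat on the tray; it is glossy and slides easily on the tray (from about 20 degrees of tilt)
- case1_mid (a point): earbud charging case, a pale pink rounded block 60 x 44 x 24 mm (long side along its x), 50 g; this point is its middle. Starts flat on the tray; it is glossy and slides easily on the tray (from about 20 degrees of tilt)
- case2_mid (a point): earbud charging case, a pale pink rounded block 60 x 44 x 24 mm (long side along its x), 50 g; this point is its middle. Starts flat on the tray; it is glossy and slides easily on the tray (from about 20 degrees of tilt)
- bottle: bystander: white dispenser bottle with blue cap, 48 mm diameter, 110 mm tall, standing; origin at the centre of its underside
- scope: bystander: black hand-held inspection scope lying on the bench, about 140 x 24 x 22 mm; origin under the middle of its 100 mm body, x along its length
- blister: bystander: clear low tray of pink earbud shells, 100 x 140 x 24 mm; origin at the centre of its underside
Mind the look-alikes: they are no part of the job. What is shaped like the tray but yellow is not meant.

How it is judged:
By the outcome, as a careful person would: the job done as asked, in the order asked, and still so for the second after the job is handed in, with the robot touching nothing.
It also fails if it takes over 67 s, if anything falls off the work surface, if the arm or the gripper's body presses on something with over 40 N, if the wrist force passes 120 N, or if a joint passes its speed limit or range.

## Robot

A 6-joint arm with a two-finger parallel gripper is mounted at the origin on the work surface. World frame = base frame: x ahead of the robot, y to its left, z up, the work surface at z = 0. Lengths are in m, angles in rad, forces in N, time in s.
With the tool pointing down it reaches from about 0.275 to 0.85 m from the base axis. Payload 19 kg.
Tool frame: the origin (TCP) lies midway between the tips of the shut fingers; the grasp point (between the pads) lies ctrl.grip_point_offset behind it (ctrl.grip_point_offset is the distance from the TCP to the grasp point, in m); z points along the fingers, y is the line along which they close (so a half turn about z gives the same grasp; the last joint's range is limited). The gripper opens to 85 mm and grips with 20 to 120 N. Pads are 22 mm wide; open, the fingers measure 114 mm over their backs; the gripper's body (76 mm by 85 mm) begins 54 mm behind the grasp point. The pads swing forward as they close: fully open they stand 13 mm farther back than shut.
Start: joints at [1.095, 0.15, 1.437, -0, 1.554, -0.134], TCP at [0.193, 0.542, 0.231] pointing down, gripper open.
Joint ranges: [-2.8, 2.8], [-0.68, 2.1], [0.12, 2.68], [-1.39, 4.53], [0.16, 2.79], [-2.81, 2.81]. Speed limits (rad/s): [1.89, 1.89, 2.22, 3.01, 3.01, 3.01].

## Interface

Orientations are given as a unit quaternion [x, y, z, w].
In Python, from station import ctrl, grab_frame, camera_model gives the robot as it stands.
- The arm moves only by the tool play_rows, never from a script. Its argument "commands" is a list of rows, each a list of 7 numbers: the shift along the world's x, y, z normalised to -1 to 1, where 1 is 30 cm, then the turn, a rotation vector about the world's x, y, z normalised to -1 to 1, where 1 is 90 degrees, then the gripper's target within -1 to 1 (shut at 1, half-way at 0, fully open at -1). In form: [[dx, dy, dz, wx, wy, wz, gripper], ...]. A call has 1 to 20 rows; each row is the pose to reach, as a shift and turn from the pose commanded when the call began; what a row does not reach only later rows make up. A row lasts 1/8 s, in which the tool goes at most 62.5 mm and 10.7 degrees, less where a joint would pass 70% of its speed; a pose out of reach is approached as far as the arm can. A call with a number of a shift or a turn outside -1 to 1 is refused whole. A call with a gripper value outside its range is refused whole. The fingers move at their own pace and stop on an object; "newtons" is the grip in N (left out, the last holds). Time passes only in rows, so rows that repeat a pose let the fingers close. It gives the time, the measured TCP pose, the force, the opening and the grip force at its end, in the units of the state.
- ctrl.sense(): the state, without advancing time (a new reading comes with each control period).
- grab_frame(name): name is "scene" or "top" or "wrist"; returns (picture, depth): 384x512x3 uint8, blue, green, red; 384x512 float32, m along the optical axis (not along the pixel's ray), 0 where there is no reading.
- camera_model(name): a dict with "fovy" (degrees; the focal length in pixels is half the picture's height over the tangent of half this angle, whatever the lens; pixels are square), "cx", "cy" (the principal point, pixels), "k1" (the pictures are not rectified: a ray, as slopes to the right and down, at radius r is drawn at 1 + k1 r^2 times it, then the intrinsics apply), "cam_to_world" (4x4, takes a point from camera to world coordinates); the wrist camera has in their place "mount" (4x4, takes a point from camera to tool coordinates, whose origin is the TCP and whose axes are the flange's). Camera axes: x right, y down, z forward; pixel columns grow to the right and rows downward; lengths in m; the calibration is good to about 2 mm. A picture is of the moment at which its call begins: read the wrist's pose just before it. camera_model takes no time and is no camera call.
- ctrl.hand_in(): hands the job in; it is judged then, once.
The state is a dict: "clock": time; "q": joint angles; "dq": joint speeds; "joint_efforts": joint torques, N m; "tool_pos": TCP position; "ee_rot": TCP orientation; "wrist_force": force on the tool from outside, world axes, zero at the start; "wrist_torque": the same for the moment, N m; "gripper_width": finger opening in m; "grip_force": force on a finger pad.
Only numpy, scipy, OpenCV 4.12 (cv2) and the standard library are available. Lean on these libraries where they do the work, as an engineer would, in place of code of your own. Each camera call takes 0.05 s, during which the arm holds its last target. There are 200 camera calls.

## Working session

There is one attempt and no reset: what is moved stays moved. The work goes in short steps, Python scripts to look and compute and a tool call to move; the robot and the scene stay as the last step left them, time stands still between calls to the robot, and variables do not carry over. Pictures are saved under pics/ and viewed, at most 10 in all, crops included, and the job is handed in when it is done.

Besides the shell and the picture viewer there is one more tool, called after ">>>" as a command line: name --pt "numbers of a row" for each row, then --argument value for the rest. play_rows: Moves the arm, as the interface text tells. Scaled input: -1 to 1 covers 30 cm each way for a shift and 90 degrees each way for a turn. Its arguments: {"type":"object","properties":{"commands":{"type":"array","items":{"type":"array","items":{"type":"number","minimum":-1,"maximum":1}}},"newtons":{"type":"number"}},"required":["commands"]}

```bash
mkdir -p pics; cat > h.py <<'E'
import numpy as np, cv2
from station import ctrl, grab_frame, camera_model
from scipy.spatial.transform import Rotation as R
def ray(name,uv,tw=None):
    m=camera_model(name); f=192/np.tan(np.radians(m["fovy"]/2))
    d=(np.atleast_2d(uv).astype(float)-[m["cx"],m["cy"]])/f
    u=d.copy()
    for _ in range(10): u=d/(1+m["k1"]*(u**2).sum(1,keepdims=True))
    T=np.array(m["cam_to_world"]) if tw is None else tw@np.array(m["mount"])
    return T[:3,3], np.c_[u,np.ones(len(u))]@T[:3,:3].T
def onz(name,uv,z,tw=None):
    o,d=ray(name,uv,tw); return o+d*((z-o[2])/d[:,2])[:,None]
def depthpts(name,dep,tw=None):
    v,u=np.mgrid[0:384,0:512]
    o,d=ray(name,np.c_[u.ravel(),v.ravel()],tw)
    return (o+d*dep.ravel()[:,None]).reshape(384,512,3)
E
python3 - <<'E'
from h import *
print(ctrl.sense(), ctrl.grip_point_offset)
for n in("top","scene"):
    p,d=grab_frame(n); cv2.imwrite(f"pics/{n}0.png",p); np.save(f"{n}0.npy",d); print(n,camera_model(n))
E
```

```text
{'clock': 0.0, 'q': array([ 1.09500419e+00,  1.51003043e-01,  1.43801593e+00, -2.30380370e-05,
        1.55377830e+00, -1.34009994e-01]), 'dq': array([ 0.00036974,  0.00011362,  0.00362467,  0.0002929 , -0.00248373,
        0.00016311]), 'joint_efforts': array([ 2.07949495e-03, -7.13037944e+01, -5.70887303e+01,  2.89279396e-04,
        8.55361082e-03,  8.16783040e-05]), 'tool_pos': array([0.19264343, 0.54151961, 0.23067326]), 'ee_rot': array([ 1.70060277e-01,  9.85433478e-01, -5.77987750e-04, -1.69826990e-04]), 'wrist_force': array([-0.22756227, -0.37343649, -0.63702551]), 'wrist_torque': array([-0.00295657, -0.04918482,  0.05448328]), 'grip_force': 0.0, 'gripper_width': 0.08545849656735482} 0.0187
top {'fovy': 42.732605407770635, 'cx': 253.24317568197154, 'cy': 193.6091140732708, 'k1': 0.021189927743898274, 'cam_to_world': array([[ 0.02604317, -0.99806814,  0.05640688,  0.40106639],
       [-0.99961037, -0.02656724, -0.00856092,  0.09630402],
       [ 0.01004295, -0.05616195, -0.99837116,  1.55046563],
       [ 0.        ,  0.        ,  0.        ,  1.        ]])}
scene {'fovy': 45.3501876847173, 'cx': 251.94860769996217, 'cy': 188.85413995503006, 'k1': -0.1049236422022959, 'cam_to_world': array([[ 0.77166994,  0.333335  , -0.54167637,  1.2978266 ],
       [ 0.63597764, -0.41459098,  0.65088153, -0.86339161],
       [-0.00761254, -0.84675977, -0.531921  ,  0.88335556],
       [ 0.        ,  0.        ,  0.        ,  1.        ]])}
```

View pics/top0.png

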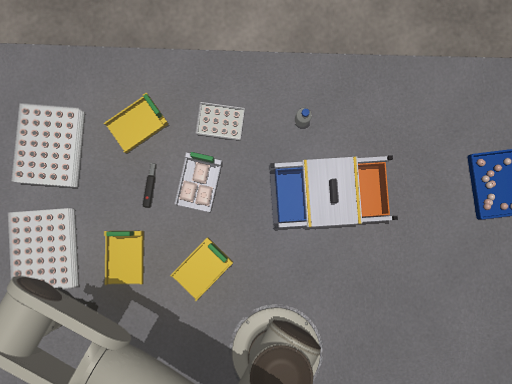

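View pics/scene0.png

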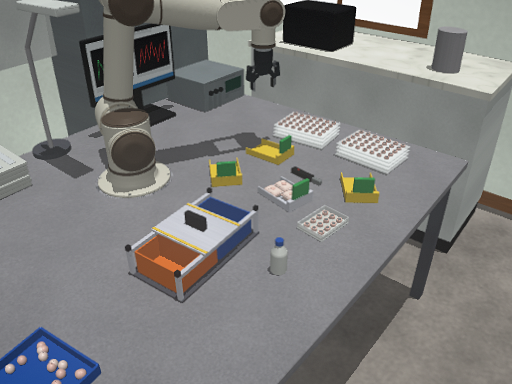

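The top view shows the cover at (332,192), with its fin at (334,191). The blue bin is on the left (+y) at (290,195) and the orange bin on the right, so the cover must go to the −y stop. The aluminium tray with three cases is at (199,183), and its green grip is at (203,157). The yellow trays are decoys.

```bash
python3 - <<'E'
from h import *
p=cv2.imread("pics/top0.png"); d=np.load("top0.npy"); hsv=cv2.cvtColor(p,cv2.COLOR_BGR2HSV)
P=depthpts("top",d)
def comp(mask,box):
    m=np.zeros((384,512),np.uint8); x0,y0,x1,y1=box; m[y0:y1,x0:x1]=mask[y0:y1,x0:x1]
    return m.astype(bool)
def rep(name,m,z):
    v,u=np.nonzero(m); w=onz("top",np.c_[u,v],z)
    r=cv2.minAreaRect((w[:,:2]*1000).astype(np.float32)); print(name,len(u),"mean",w.mean(0).round(4),"rect",np.round(r[0],1),np.round(r[1],1),round(r[2],1),"depthz",np.median(P[m][:,2]).round(3))
g=cv2.inRange(hsv,(45,80,30),(85,255,255))>0
rep("green",comp(g,(180,145,225,170)),.09)
rep("fin",comp(hsv[...,2]<60,(322,172,345,212)),.136)
rep("cover yellow",comp(cv2.inRange(hsv,(18,100,80),(35,255,255))>0,(295,150,370,235)),.094)
rep("blue",comp(cv2.inRange(hsv,(100,120,40),(125,255,255))>0,(270,155,310,230)),.08)
rep("orange",comp(cv2.inRange(hsv,(5,120,60),(17,255,255))>0,(350,155,395,230)),.08)
# tray by height
t=comp((P[...,2]>.012),(165,145,230,218)); rep("tray>12mm",t,.026)
c=comp(cv2.inRange(hsv,(0,12,120),(15,120,255))>0,(175,158,222,212))
n,l,s,cc=cv2.connectedComponentsWithStats(c.astype(np.uint8))
for i in range(1,n):
    if s[i,4]>30: print("case",s[i,4],onz("top",[cc[i]],.028).round(3))
# stops
k=comp((hsv[...,2]<70)&(P[...,2]>.09),(262,145,405,235))
n,l,s,cc=cv2.connectedComponentsWithStats(k.astype(np.uint8))
for i in range(1,n):
    if s[i,4]>5: print("dark high",s[i,4],cc[i].round(1),onz("top",[cc[i]],.102).round(3))
b=comp(cv2.inRange(hsv,(100,100,40),(125,255,255))>0,(290,100,320,130)); rep("cap",b,.11)
E
```

```text
green 101 mean [0.5915 0.2415 0.09  ] rect [591.6 242.3] [68.1 13.2] 79.4 depthz 0.093
fin 77 mean [ 0.4912 -0.1433  0.136 ] rect [ 494.6 -145.4] [65.  19.9] 6.7 depthz 0.129
cover yellow 348 mean [ 0.4964 -0.1532  0.094 ] rect [ 496.2 -150.4] [198.  155.5] 5.2 depthz 0.093
blue 1371 mean [ 0.4825 -0.0258  0.08  ] rect [485.5 -26. ] [159.6  81.5] 5.2 depthz 0.01
orange 1489 mean [ 0.5081 -0.2775  0.08  ] rect [ 508.5 -277.5] [161.   83.8] 5.2 depthz 0.011
tray>12mm 1238 mean [0.5242 0.2547 0.026 ] rect [515.9 241.9] [178.9 178.8] 79.2 depthz 0.026
case 272 [[0.548 0.249 0.028]]
case 285 [[0.49  0.287 0.028]]
case 281 [[0.479 0.237 0.028]]
dark high 20 [390.  157.5] [[ 0.601 -0.319  0.102]]
dark high 11 [272. 165.] [[0.569 0.03  0.102]]
dark high 141 [333.  191.6] [[ 0.495 -0.152  0.102]]
dark high 20 [394.8 217.5] [[ 0.423 -0.335  0.102]]
dark high 12 [276.  225.5] [[0.391 0.014 0.102]]
cap 47 mean [ 0.7285 -0.0637  0.11  ] rect [727.6 -64.8] [21.  20.8] 1.6 depthz 0.108
```

>>> play_rows --pt "0.333 -0.967 0 0 0 0.138 -1" --pt "0.333 -0.967 0 0 0 0.138 -1" --pt "0.333 -0.967 0 0 0 0.138 -1" --pt "0.333 -0.967 0 0 0 0.138 -1" --pt "0.333 -0.967 0 0 0 0.138 -1" --pt "0.333 -0.967 0 0 0 0.138 -1"

```text
clock: 0.85
tool_pos: [0.2938, 0.2486, 0.2314]
ee_rot: [0.065, 0.998, -0.0, 0.0]
wrist_force: [0.9, -0.2, -0.3]
gripper_width: 0.0852
grip_force: 0.0
```

>>> play_rows --pt "0.5 -0.95 0 0 0 0.138 -1" --pt "0.5 -0.95 0 0 0 0.138 -1" --pt "0.5 -0.95 0 0 0 0.138 -1" --pt "0.5 -0.95 0 0 0 0.138 -1" --pt "0.5 -0.95 0 0 0 0.138 -1" --pt "0.5 -0.95 0 0 0 0.138 -1" --pt "0.5 -0.95 0 0 0 0.138 -1"

```text
clock: 1.72
tool_pos: [0.4433, -0.0341, 0.2306]
ee_rot: [-0.045, 0.999, 0.0, -0.001]
wrist_force: [0.2, 0.5, -0.2]
gripper_width: 0.0851
grip_force: 0.0
```

```bash
python3 - <<'E'
from h import *
s=ctrl.sense(); print(s["clock"],s["tool_pos"],R.from_quat(s["ee_rot"]).as_matrix()[:,1],s["q"])
T=np.eye(4);T[:3,:3]=R.from_quat(s["ee_rot"]).as_matrix();T[:3,3]=s["tool_pos"]
p,d=grab_frame("wrist"); cv2.imwrite("pics/w1.png",p)
P=depthpts("wrist",d,T); v=cv2.cvtColor(p,cv2.COLOR_BGR2HSV)[...,2]
m=(v<80)&(abs(P[...,2]-.136)<.006)&(d>0)&(abs(P[...,0]-.495)<.06)&(abs(P[...,1]+.148)<.06)
print(m.sum()); 
if m.sum()>20: print(cv2.minAreaRect((P[m][:,:2]*1000).astype(np.float32)),P[m].mean(0))
E
```

```text
1.725 [ 0.44325216 -0.03413569  0.23061834] [-8.98433236e-02  9.95955824e-01  4.16514710e-04] [-2.50455325e-01 -1.24887614e-01  1.71746245e+00 -3.95961102e-05
  1.55037707e+00 -1.91121573e+00]
1764
((495.0559387207031, -150.37710571289062), (69.08772277832031, 17.64739418029785), 5.418483257293701) [ 0.49149778 -0.14994943  0.13460466]
```

View pics/w1.png

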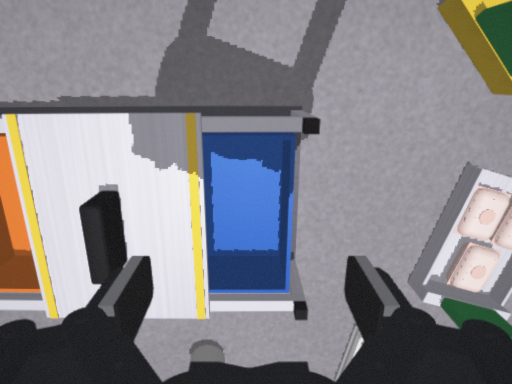

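The wrist view shows the fin at (103,238), measured at world (0.495, −0.150). The blue bin is at (250,210).

>>> play_rows --pt "0.173 -0.387 0 0 0 0 -1" --pt "0.173 -0.387 0 0 0 0 -1" --pt "0.173 -0.387 0 0 0 0 -1" --pt "0.173 -0.387 -0.2 0 0 0 -1" --pt "0.173 -0.387 -0.42 0 0 0 -1" --pt "0.173 -0.387 -0.42 0 0 0 -1" --pt "0.173 -0.387 -0.42 0 0 0 1" --pt "0.173 -0.387 -0.42 0 0 0 1" --pt "0.173 -0.387 -0.42 0 0 0 1" --pt "0.173 -0.387 -0.42 0 0 0 1" --pt "0.173 -0.387 -0.42 0 0 0 1" --pt "0.173 -0.387 -0.42 0 0 0 1" --newtons 40

```text
clock: 3.28
tool_pos: [0.495, -0.1497, 0.1064]
ee_rot: [-0.046, 0.999, -0.0, 0.001]
wrist_force: [-1.4, 0.8, 8.6]
gripper_width: 0.0171
grip_force: 39.2
```

>>> play_rows --pt "0.006 -0.066 0 0 0 0 1" --pt "0.012 -0.133 0 0 0 0 1" --pt "0.018 -0.2 0 0 0 0 1" --pt "0.023 -0.25 0 0 0 0 1" --pt "0.025 -0.272 0 0 0 0 1" --pt "0.025 -0.272 0 0 0 0 1"

```text
clock: 4.03
tool_pos: [0.5024, -0.2321, 0.1064]
ee_rot: [-0.045, 0.999, -0.001, 0.001]
wrist_force: [-1.7, -1.7, 8.1]
gripper_width: 0.0175
grip_force: 39.4
```

>>> play_rows --pt "0.0006 -0.007 0 0 0 0 1" --pt "0.0012 -0.013 0 0 0 0 1" --pt "0.0012 -0.013 0 0 0 0 1"

```text
clock: 4.4
tool_pos: [0.5028, -0.2354, 0.1064]
ee_rot: [-0.046, 0.999, -0.001, 0.001]
wrist_force: [-1.1, -0.0, 8.9]
gripper_width: 0.017
grip_force: 39.4
```

>>> play_rows --pt "0.0006 -0.007 0 0 0 0 1" --pt "0.0012 -0.013 0 0 0 0 1" --pt "0.0012 -0.013 0 0 0 0 1"

```text
clock: 4.78
tool_pos: [0.5031, -0.2393, 0.1064]
ee_rot: [-0.046, 0.999, -0.001, 0.001]
wrist_force: [-2.2, -0.8, 8.8]
gripper_width: 0.0175
grip_force: 39.4
```

>>> play_rows --pt "0.0006 -0.007 0 0 0 0 1" --pt "0.0006 -0.007 0 0 0 0 1"

```text
clock: 5.03
tool_pos: [0.5032, -0.2408, 0.1064]
ee_rot: [-0.046, 0.999, 0.0, 0.001]
wrist_force: [-2.8, 5.6, 11.1]
gripper_width: 0.0172
grip_force: 40.0
```

>>> play_rows --pt "0.0006 -0.006 0 0 0 0 1" --pt "0.0006 -0.006 0 0 0 0 1"

```text
clock: 5.28
tool_pos: [0.5032, -0.2409, 0.1064]
ee_rot: [-0.046, 0.999, 0.002, 0.0]
wrist_force: [-5.8, 21.4, 17.0]
gripper_width: 0.0172
grip_force: 40.9
```

>>> play_rows --pt "0 0.004 0 0 0 0 1" --pt "0 0.004 0 0 0 0 -1" --pt "0 0.004 0 0 0 0 -1" --pt "0 0.004 0 0 0 0 -1" --pt "0 0.004 0 0 0 0 -1" --pt "0 0.004 0.2 0 0 0 -1" --pt "0 0.004 0.4 0 0 0 -1" --pt "0 0.15 0.4 0 0 -0.3 -1" --pt "0 0.3 0.4 0 0 -0.5 -1" --pt "0.06 0.5 0.4 0 0 -0.6 -1" --pt "0.06 0.7 0.4 0 0 -0.6 -1" --pt "0.06 0.9 0.4 0 0 -0.6 -1" --pt "0.06 0.9 0.4 0 0 -0.6 -1"

```text
clock: 6.9
tool_pos: [0.5208, 0.0297, 0.2254]
ee_rot: [0.413, 0.911, 0.0, -0.0]
wrist_force: [0.5, -0.0, 0.3]
gripper_width: 0.086
grip_force: 0.0
```

```bash
python3 - <<'E'
from h import *
s=ctrl.sense(); print(s["clock"],s["tool_pos"])
p,d=grab_frame("top"); cv2.imwrite("pics/top1.png",p); hsv=cv2.cvtColor(p,cv2.COLOR_BGR2HSV)
cv2.imwrite("pics/crop1.png",cv2.resize(p[140:240,160:410],None,fx=3,fy=3))
E
```

```text
6.9 [0.52084693 0.02972958 0.22535379]
```

View pics/crop1.png

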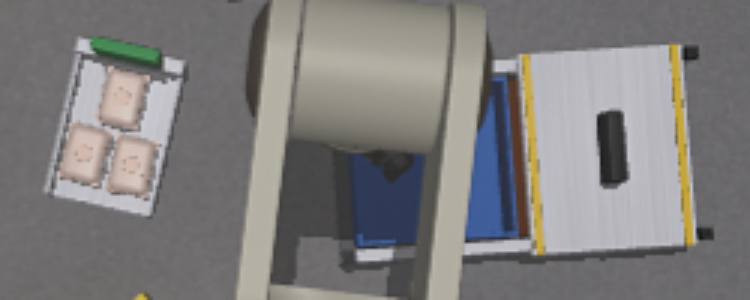

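The crop shows the cover against the right-hand stop, with the fin at (612,148), and the blue bin fully open. The tray is untouched.

>>> play_rows --pt "0.2 0.45 0 0 0 -0.576 -1" --pt "0.2 0.45 0 0 0 -0.576 -1" --pt "0.2 0.45 0 0 0 -0.576 -1" --pt "0.2 0.45 0 0 0 -0.576 -1" --pt "0.2 0.45 0 0 0 -0.576 -1" --pt "0.2 0.45 0 0 0 -0.576 -1" --pt "0.2 0.45 0 0 0 -0.576 -1"

```text
clock: 7.82
tool_pos: [0.5812, 0.1619, 0.2253]
ee_rot: [0.768, 0.641, -0.0, -0.0]
wrist_force: [-0.2, 0.6, -0.6]
gripper_width: 0.0857
grip_force: 0.0
```

```bash
python3 - <<'E'
from h import *
s=ctrl.sense(); print(s["clock"],s["tool_pos"],s["ee_rot"])
T=np.eye(4);T[:3,:3]=R.from_quat(s["ee_rot"]).as_matrix();T[:3,3]=s["tool_pos"]
ty=T[:3,1]; print("tool y deg",np.degrees(np.arctan2(ty[1],ty[0])))
p,d=grab_frame("wrist"); cv2.imwrite("pics/w2.png",p)
P=depthpts("wrist",d,T); hsv=cv2.cvtColor(p,cv2.COLOR_BGR2HSV)
m=(cv2.inRange(hsv,(45,80,20),(85,255,255))>0)&(d>0)&(P[...,2]>.087)&(abs(P[...,0]-.59)<.06)&(abs(P[...,1]-.242)<.06)
print(m.sum(), m.sum()>20 and (cv2.minAreaRect((P[m][:,:2]*1000).astype(np.float32)),np.median(P[m][:,2])))
E
```

```text
7.825 [0.58118018 0.16185155 0.22528078] [ 7.67882968e-01  6.40590155e-01 -3.15572290e-05 -2.50212185e-05]
tool y deg -10.328320060945849
1570 (((591.4051513671875, 240.81356811523438), (67.7467041015625, 13.092399597167969), 79.01476287841797), np.float64(0.09399861415763491))
```

View pics/w2.png

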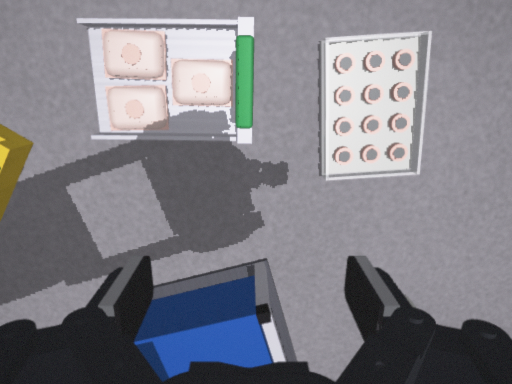

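The wrist view shows the green plate at (245,82) with the three cases beside it. The clear tray at (375,105) stays clear of the open fingers.

>>> play_rows --pt "0.034 0.263 0 0 0 -0.007 -1" --pt "0.034 0.263 0 0 0 -0.007 -1" --pt "0.034 0.263 -0.2 0 0 -0.007 -1" --pt "0.034 0.263 -0.4 0 0 -0.007 -1" --pt "0.034 0.263 -0.5 0 0 -0.007 -1" --pt "0.034 0.263 -0.58 0 0 -0.007 -1" --pt "0.034 0.263 -0.58 0 0 -0.007 -1" --pt "0.034 0.263 -0.58 0 0 -0.007 1" --pt "0.034 0.263 -0.58 0 0 -0.007 1" --pt "0.034 0.263 -0.58 0 0 -0.007 1" --pt "0.034 0.263 -0.58 0 0 -0.007 1" --pt "0.034 0.263 -0.58 0 0 -0.007 1" --pt "0.034 0.263 -0.58 0 0 -0.007 1" --pt "0.034 0.263 -0.58 0 0 -0.007 1" --newtons 90

```text
clock: 9.62
tool_pos: [0.5916, 0.2412, 0.0519]
ee_rot: [0.773, 0.635, 0.0, 0.0]
wrist_force: [-0.8, 0.1, 5.5]
gripper_width: 0.0131
grip_force: 88.8
```

>>> play_rows --pt "0 0 0.03 0 0 0 1" --pt "0 0 0.1 0 0 0 1" --pt "0 0 0.2 0 0 0 1" --pt "0 0 0.3 0 0 0 1" --pt "0 0 0.4 0 0 0 1" --pt "0 -0.03 0.48 0 0 0 1" --pt "0.01 -0.09 0.53 0 0 0.01 1" --pt "0.025 -0.17 0.55 0 0 0.03 1" --pt "0.04 -0.26 0.567 0 0 0.05 1" --pt "0.06 -0.35 0.567 0 0 0.07 1" --pt "0.08 -0.44 0.567 0 0 0.09 1" --pt "0.1 -0.53 0.567 0 0 0.11 1" --pt "0.13 -0.62 0.567 0 0 0.13 1" --pt "0.16 -0.71 0.567 0 0 0.15 1" --pt "0.18 -0.8 0.567 0 0 0.17 1" --pt "0.2 -0.88 0.567 0 0 0.18 1" --pt "0.215 -0.94 0.567 0 0 0.18 1" --pt "0.223 -0.975 0.567 0 0 0.18 1" --pt "0.224 -0.985 0.567 0 0 0.18 1" --pt "0.224 -0.985 0.567 0 0 0.18 1"

```text
clock: 12.12
tool_pos: [0.6584, -0.054, 0.2214]
ee_rot: [0.676, 0.737, 0.0, -0.0]
wrist_force: [0.3, 0.5, -5.5]
gripper_width: 0.0129
grip_force: 88.1
```

```bash
python3 - <<'E'
from h import *
s=ctrl.sense(); print(s["clock"],s["tool_pos"],s["ee_rot"],s["wrist_force"],s["gripper_width"])
ty=R.from_quat(s["ee_rot"]).as_matrix()[:,1]; print("tool y deg",np.degrees(np.arctan2(ty[1],ty[0])))
p,d=grab_frame("scene"); cv2.imwrite("pics/s2.png",p[100:320,100:400])
e=np.array([.996,.0906]); lip=np.array([.4876,-.070])+.015*e
for th,z in((0,.14),(10,.125),(16,.11),(20,.10),(24,.095),(28,.095),(34,.095),(42,.095),(50,.095)):
    c,q=np.cos(np.radians(th)),np.sin(np.radians(th))
    t=np.r_[lip+(.157*c-.048*q)*e, z+.157*q+.048*c]
    print(th,t.round(3),"cmd",((t-s["tool_pos"])/.3).round(3),(th/90*np.array([.0906,-.996])).round(3))
E
```

```text
12.125 [ 0.65842375 -0.05397084  0.22140469] [ 6.75625751e-01  7.37244755e-01  9.76620557e-06 -1.29754702e-04] [ 0.3272396   0.49704434 -5.50248808] 0.012923765678764174
tool y deg 4.994475648702858
0 [ 0.659 -0.054  0.188] cmd [ 0.002 -0.001 -0.111] [ 0. -0.]
10 [ 0.648 -0.055  0.2  ] cmd [-0.034 -0.005 -0.073] [ 0.01  -0.111]
16 [ 0.64  -0.056  0.199] cmd [-0.062 -0.007 -0.073] [ 0.016 -0.177]
20 [ 0.633 -0.057  0.199] cmd [-0.084 -0.009 -0.075] [ 0.02  -0.221]
24 [ 0.626 -0.057  0.203] cmd [-0.108 -0.011 -0.062] [ 0.024 -0.266]
28 [ 0.618 -0.058  0.211] cmd [-0.134 -0.014 -0.034] [ 0.028 -0.31 ]
34 [ 0.605 -0.059  0.223] cmd [-0.177 -0.018  0.004] [ 0.034 -0.376]
42 [ 0.587 -0.061  0.236] cmd [-0.239 -0.023  0.048] [ 0.042 -0.465]
50 [ 0.566 -0.063  0.246] cmd [-0.307 -0.03   0.082] [ 0.05  -0.553]
```

View pics/s2.png

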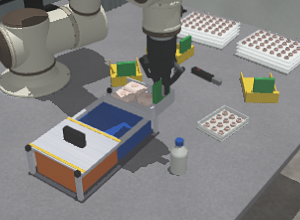

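The tray is held level at about (135,95) in the crop, above the blue bin's far edge, with the cases still on it. Next I tip it.

>>> play_rows --pt "-0.017 -0.002 -0.03 0.005 -0.055 0 1" --pt "-0.034 -0.005 -0.073 0.01 -0.111 0 1" --pt "-0.048 -0.006 -0.073 0.013 -0.144 0 1" --pt "-0.062 -0.007 -0.073 0.016 -0.177 0 1" --pt "-0.073 -0.008 -0.074 0.018 -0.2 0 1" --pt "-0.084 -0.009 -0.075 0.02 -0.221 0 1" --pt "-0.096 -0.01 -0.068 0.022 -0.243 0 1" --pt "-0.108 -0.011 -0.062 0.024 -0.266 0 1" --pt "-0.121 -0.012 -0.048 0.026 -0.288 0 1" --pt "-0.134 -0.014 -0.034 0.028 -0.31 0 1" --pt "-0.155 -0.016 -0.015 0.031 -0.343 0 1" --pt "-0.177 -0.018 0.004 0.034 -0.376 0 1" --pt "-0.208 -0.02 0.026 0.038 -0.42 0 1" --pt "-0.239 -0.023 0.048 0.042 -0.465 0 1" --pt "-0.273 -0.026 0.065 0.046 -0.51 0 1" --pt "-0.307 -0.03 0.082 0.05 -0.553 0 1" --pt "-0.307 -0.03 0.082 0.05 -0.553 0 1" --pt "-0.307 -0.03 0.082 0.05 -0.553 0 1" --pt "-0.307 -0.03 0.082 0.05 -0.553 0 1" --pt "-0.307 -0.03 0.082 0.05 -0.553 0 1"

```text
clock: 14.68
tool_pos: [0.5667, -0.0632, 0.2459]
ee_rot: [0.612, 0.668, 0.312, 0.284]
wrist_force: [0.5, 0.6, -3.5]
gripper_width: 0.0127
grip_force: 89.0
```

```bash
python3 - <<'E'
from h import *
s=ctrl.sense(); print(s["clock"],s["tool_pos"],s["ee_rot"],s["wrist_force"],s["gripper_width"])
a,_=grab_frame("scene"); b,_=grab_frame("top"); 
cv2.imwrite("pics/s3.png",np.hstack([cv2.resize(a[130:330,110:310],None,fx=2,fy=2),cv2.resize(b[130:250,260:380],(400,400))]))
E
```

```text
14.675 [ 0.56672044 -0.06324003  0.24588911] [0.61239076 0.66844308 0.31216565 0.28410212] [ 0.4847607   0.64740182 -3.49642716] 0.012710796329831785
```

View pics/s3.png

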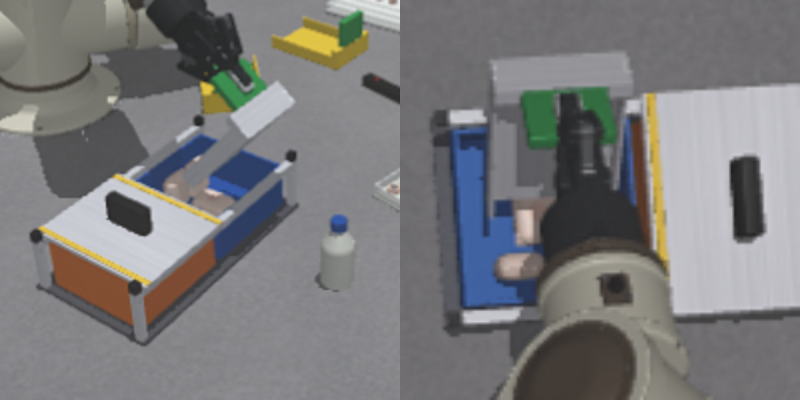

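The cases have slid off into the bin: in the left half they are at (175,185) and (215,195). I'll lift with the tilt held and check.

>>> play_rows --pt "0 0 0.05 0 0 0 1" --pt "0 0 0.15 0 0 0 1" --pt "0 0 0.25 0 0 0 1" --pt "0 0 0.33 0 0 0 1" --pt "0 0.2 0.33 0 0 0 1" --pt "0 0.4 0.33 0 0 0 1" --pt "0 0.6 0.33 0 0 0 1" --pt "0 0.8 0.33 0 0 0 1" --pt "0 0.9 0.33 0 0 0 1" --pt "0 0.9 0.33 0 0 0 1"

```text
clock: 16.02
tool_pos: [0.5656, 0.2109, 0.346]
ee_rot: [0.611, 0.669, 0.314, 0.284]
wrist_force: [-0.4, 0.2, -3.0]
gripper_width: 0.0127
grip_force: 89.1
```

```bash
python3 - <<'E'
from h import *
s=ctrl.sense(); print(s["clock"],s["tool_pos"],s["ee_rot"],s["wrist_force"],s["gripper_width"])
a,_=grab_frame("scene"); b,_=grab_frame("top"); 
cv2.imwrite("pics/s4.png",np.hstack([cv2.resize(a[80:330,110:360],(400,400)),cv2.resize(b[100:280,200:380],(400,400))]))
E
```

```text
16.025 [0.56564544 0.21092104 0.34602447] [0.61095624 0.66934966 0.31357627 0.28350208] [-0.44882941  0.19406352 -3.03798611] 0.01265676667317447
```

View pics/s4.png

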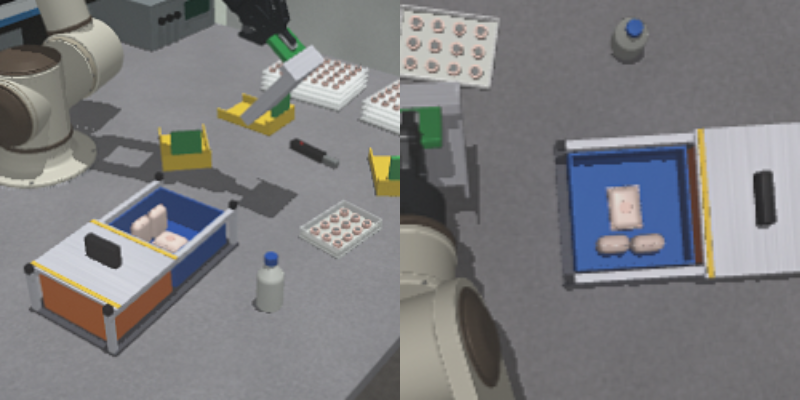

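All three cases are in the blue bin, at (625,208), (613,243) and (648,243) in the right half, and the tray is empty. Next I level it and set it back where it stood.

>>> play_rows --pt "0.087 0.1 0 -0.05 0.553 0 1" --pt "0.087 0.1 0 -0.05 0.553 0 1" --pt "0.087 0.1 0 -0.05 0.553 0 1" --pt "0.087 0.1 0 -0.05 0.553 0 1" --pt "0.087 0.1 0 -0.05 0.553 0 1" --pt "0.087 0.1 0 -0.05 0.553 0 1" --pt "0.087 0.1 0 -0.05 0.553 0 1" --pt "0.087 0.1 0 -0.05 0.553 0 1"

```text
clock: 17.12
tool_pos: [0.592, 0.2363, 0.3462]
ee_rot: [0.676, 0.737, 0.001, 0.001]
wrist_force: [-0.2, 0.6, -3.0]
gripper_width: 0.0132
grip_force: 89.1
```

>>> play_rows --pt "0 0 -0.1 0 0 -0.1 1" --pt "0 0 -0.25 0 0 -0.18 1" --pt "0 0 -0.4 0 0 -0.18 1" --pt "0 0 -0.55 0 0 -0.18 1" --pt "0 0 -0.7 0 0 -0.18 1" --pt "0 0 -0.8 0 0 -0.18 1" --pt "0 0 -0.86 0 0 -0.18 1" --pt "0 0 -0.9 0 0 -0.18 1" --pt "0 0 -0.9 0 0 -0.18 1"

```text
clock: 18.25
tool_pos: [0.5925, 0.2367, 0.0751]
ee_rot: [0.773, 0.635, 0.0, 0.0]
wrist_force: [-0.1, 0.2, -2.6]
gripper_width: 0.013
grip_force: 89.1
```

```bash
python3 - <<'E'
from h import *
s=ctrl.sense(); print(s["clock"],s["tool_pos"],R.from_quat(s["ee_rot"]).as_matrix().round(4),s["wrist_force"],s["gripper_width"])
E
```

```text
18.25 [0.59246516 0.23666445 0.07514889] [[ 1.944e-01  9.809e-01  2.000e-04]
 [ 9.809e-01 -1.944e-01  1.000e-04]
 [ 2.000e-04  2.000e-04 -1.000e+00]] [-0.06172153  0.20942896 -2.56799144] 0.013011244467749787
```

>>> play_rows --pt "0 0 -0.04 0 0 0 1" --pt "0 0 -0.065 0 0 0 1" --pt "0 0 -0.073 0 0 0 1" --pt "0 0 -0.077 0 0 0 1" --pt "0 0 -0.077 0 0 0 1"

```text
clock: 18.88
tool_pos: [0.5927, 0.2366, 0.0521]
ee_rot: [0.773, 0.635, 0.0, 0.0]
wrist_force: [0.9, -0.3, -3.4]
gripper_width: 0.0132
grip_force: 89.1
```

>>> play_rows --pt "0 0 -0.003 0 0 0 1" --pt "0 0 -0.003 0 0 0 1"

```text
clock: 19.12
tool_pos: [0.5928, 0.2367, 0.0519]
ee_rot: [0.773, 0.635, 0.0, 0.0]
wrist_force: [-2.7, -1.1, 6.1]
gripper_width: 0.0127
grip_force: 90.3
```

Contact with the bench. I'll release and retreat.

>>> play_rows --pt "0 0 0 0 0 0 -1" --pt "0 0 0 0 0 0 -1" --pt "0 0 0 0 0 0 -1" --pt "0 0 0 0 0 0 -1" --pt "0 0 0 0 0 0 -1" --pt "0 0 0.1 0 0 0 -1" --pt "0 0 0.3 0 0 0 -1" --pt "0 0 0.6 0 0 0 -1" --pt "0 0 0.8 0 0 0 -1" --pt "-0.4 0.3 0.8 0 0 0 -1" --pt "-0.7 0.5 0.8 0 0 0 -1" --pt "-0.7 0.5 0.8 0 0 0 -1" --pt "-0.7 0.5 0.8 0 0 0 -1" --pt "-0.7 0.5 0.8 0 0 0 -1"

```text
clock: 20.88
tool_pos: [0.3798, 0.3884, 0.2919]
ee_rot: [0.772, 0.636, 0.001, -0.0]
wrist_force: [0.0, 0.2, -0.4]
gripper_width: 0.0852
grip_force: 0.0
```

```bash
python3 - <<'E'
from h import *
s=ctrl.sense(); print(s["clock"],s["tool_pos"])
a,_=grab_frame("scene"); b,_=grab_frame("top"); 
cv2.imwrite("pics/s5.png",np.hstack([cv2.resize(a[110:310,110:360],(400,320)),cv2.resize(b[90:282,140:380],(400,320))]))
E
```

```text
20.875 [0.3797673  0.38839099 0.29191367]
```

View pics/s5.png

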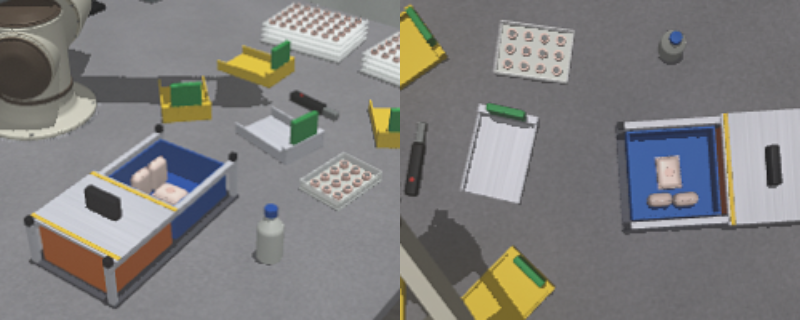

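The empty tray is flat on the bench at (500,150), the cases are in the blue bin, and the cover is at its stop. The bystanders have not moved.

```bash
python3 -c "
from station import ctrl; print(ctrl.hand_in())"
```

```text
the job is handed in; nothing more can be done
None
```

I slid the cover to its right-hand stop, tipped all three cases into the blue bin, set the empty tray flat on the bench without disturbing the bottle, hand scope or clear tray, and handed in at about 21 s; no verdict came back.

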